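# Shift the glass polisher into the yellow speed

### The arm

A 7-joint arm with a two-finger parallel gripper is mounted at the origin on the work surface. World frame = base frame: x ahead of the robot, y to its left, z up, the work surface at z = 0. Lengths are in m, angles in rad, forces in N, time in s.
With the tool pointing down it reaches from about 0.425 to 1.025 m from the base axis. Payload 3.6 kg.
Tool frame: the origin (TCP) lies between the finger pads; the fingertips stand 19 mm ahead of it and the grasp point (between the pads) is the TCP; z points along the fingers, y is the line along which they close (so a half turn about z gives the same grasp; the last joint's range is limited). The gripper opens to 85 mm and grips with 20 to 120 N. Pads are 22 mm wide; open, the fingers measure 114 mm over their backs; the gripper's body (76 mm by 85 mm) begins 54 mm behind the grasp point. The pads swing forward as they close: fully open they stand 13 mm farther back than shut.
Start: joints at [-1.3, 0.591, 0.048, 1.609, -0.033, 0.943, -0.034], TCP at [0.258, 0.678, 0.25] pointing down, gripper open.
Joint ranges: [-2.69, 2.69], [-0.47, 2.24], [-1.27, 1.36], [0.19, 2.51], [-1.53, 4.68], [0.08, 2.07], [-3.09, 3.09]. Speed limits (rad/s): [2.57, 2.57, 3.14, 3.14, 3.14, 3.14, 3.14].

### API

Orientations are given as a rotation vector (axis times angle).
In Python, from cell import status, grab_frame, camera_model, manip, find_in, trace, tip_of gives the robot as it stands.
- The arm moves only by the tool carry_out, never from a script. Its argument "rows" is a list of rows, each an object with "offset": the shift along the tool's x, y, z in mm, a list of three; "turn": the turn, a rotation vector about the tool's x, y, z in rad, a list of three; "gripper": the opening, from 0 (shut) to 1 (fully open). A call has 1 to 5 rows; each row shifts and turns the commanded pose from where the row before left it, along the tool's axes as they then stand; what a row does not reach is not made up. A row lasts 1/8 s, in which the tool goes at most 62.5 mm and 10.7 degrees, less where a joint would pass 70% of its speed; a pose out of reach is approached as far as the arm can. A call with a gripper value outside its range is refused whole. The fingers move at their own pace and stop on an object; the grip force is fixed at half the most. Time passes only in rows, so rows that do not move let the fingers close. It gives the time, the measured TCP pose, the force, the opening and the grip force at its end, in the units of the state.
- status.get_state(): the state, without advancing time (a new reading comes with each control period).
- grab_frame(name): name is "scene" or "top" or "wrist"; returns (picture, depth): 480x640x3 uint8, red, green, blue; 480x640 float32, m along the optical axis (not along the pixel's ray), 0 where there is no reading.
- camera_model(name): a dict with "camera_matrix" (3x3 intrinsics, pixels), "distortion" ([k1, k2, p1, p2, k3] as OpenCV has them; the pictures are not rectified), "R" (3x3) and "t" (3): a world point X has camera coordinates R X + t. Camera axes: x right, y down, z forward; pixel columns grow to the right and rows downward; lengths in m; the calibration is good to about 2 mm. A picture is of the moment at which its call begins: read the wrist's pose just before it. camera_model takes no time and is no camera call; for the wrist camera it gives the pose at the moment of the call.
- manip.close_job(): hands the job in; it is judged then, once.
Trained networks look in the newest picture that a camera, given by its name, has taken for a name from the list of things; names that differ only in an ending like _2 or _b are one class to them, and where a whole thing is asked for, a point or a joint stands for the part that bears it (a point fixed in the world has none). Each returns a list of dicts, best first, with "conf" (0 to 1); they miss things now and then, are a little off and sometimes report something else, mostly with a low value. They report only what shows in the picture. A call takes as long as a camera call.
- find_in(camera, label): "box" ([left, top, right, bottom] in pixels, round what is visible of it).
- trace(camera, label): "pixels" (480x640 bool, what is visible of it) and "box" ([left, top, right, bottom] in pixels, round what is visible of it).
- tip_of(camera, label): "position" ([column, row] in pixels: a listed point, or the origin of a listed thing).
The state is a dict: "clock": time; "joint_pos": joint angles; "qvel": joint speeds; "joint_torque": joint torques, N m; "tool_pos": TCP position; "eef_rot": TCP orientation; "contact_force": force on the tool from outside, world axes, zero at the start; "torque": the same for the moment, N m; "grip_width": opening from 0.0 (shut) to 1.0 (fully open); "grasp_force": force on a finger pad.
Only numpy, scipy, OpenCV 4.12 (cv2) and the standard library are available. Lean on these libraries where they do the work, as an engineer would, in place of code of your own. Each camera call takes 0.05 s, during which the arm holds its last target. There are 200 camera calls.

### The job

Select the yellow speed on the phone-glass polisher: with closed fingertips, push the black ball-topped gear lever out of the middle slot, across the gate and fully home into the corner slot beside the yellow disc, then let go and leave it there. Only push it, without forcing it and never pinched between the fingers; do not enter a slot of another colour on the way, and leave everything else on the bench and the machine where it is.

Things in the scene. Friction and masses are not known exactly. Their poses are not given: they have to be found in the camera images.
- polisher: white box-shaped polisher, 110 mm high, 220 mm in its x, 470 mm in its y; origin at bench height right below the gate's centre, 90 mm from its -y end. A grey felt disc, 196 mm diameter, top 124 mm above the bench, is centred 250 mm to +y.
- gate: aluminium gate plate, 130 x 130 x 8 mm, top face 118 mm above the bench; a double H is cut through it: three parallel slots along its x, joined at their middles (x = 0) by one cross channel along its y. The middle slot (y = 0) has no colour; the four ends of the two outer slots are the four speeds. Origin at the centre of its underside.
- gate_centre (a point): centre of the gate plate's top face; z up, x along the slots. In this frame the knob's centre (at its own height) reaches x = -42 to +42 mm at the slot ends; its y is within 7 mm of 0 in the middle slot and 34 to 42 mm either side in the outer slots; it crosses between slots only while x is within about 6 mm of 0.
- lever_knob (a point): centre of the black ball knob (32 mm diameter) on the gear lever, about 190 mm above the bench (72 mm above the gate plate). At the start it stands anywhere along the middle slot. It stays where it is left (friction: about 2.5 N at the knob moves it), and the edges of the gate stop it.
- lever_stem (a point): point on the lever's 10 mm steel rod, 32 mm below the centre of the knob.
- mark_yellow: Yellow marking disc, 18 mm across, 3 mm thick, fixed on the gate plate beside the outer end of one corner slot; origin under its centre, axes parallel to the gate's. With the lever fully home in this slot the knob's centre stands over this disc, within 2 mm along the gate's x and 5 mm along its y.
- mark_red: Red marking disc, 18 mm across, 3 mm thick, fixed on the gate plate beside the outer end of one corner slot; origin under its centre, axes parallel to the gate's. With the lever fully home in this slot the knob's centre stands over this disc, within 2 mm along the gate's x and 5 mm along its y.
- mark_blue: Blue marking disc, 18 mm across, 3 mm thick, fixed on the gate plate beside the outer end of one corner slot; origin under its centre, axes parallel to the gate's. With the lever fully home in this slot the knob's centre stands over this disc, within 2 mm along the gate's x and 5 mm along its y.
- mark_green: Green marking disc, 18 mm across, 3 mm thick, fixed on the gate plate beside the outer end of one corner slot; origin under its centre, axes parallel to the gate's. With the lever fully home in this slot the knob's centre stands over this disc, within 2 mm along the gate's x and 5 mm along its y.
- phone_glass: loose dark phone glass, 146 x 70 x 6 mm, lying on the polisher's felt disc; origin under its centre. Leave alone.
- paste_tin: loose jar of paste, 42 mm diameter, 32 mm high, orange lid, standing on top of the polisher; origin under its centre. Leave alone.
- phone: loose opened phone, 150 x 72 x 10 mm, on the blue mat; origin under its centre. Leave alone.
- circuit_board: loose green circuit board, 100 x 60 mm, 11 mm high, on the blue mat; origin under its centre. Leave alone.
- screw_jar: loose glass jar with red lid, 64 mm diameter, 85 mm high, on the blue mat; origin under its centre. Leave alone.
- screwdriver: loose blue-handled screwdriver, 150 mm long, on the blue mat; origin under it. Leave alone.
- solvent_bottle: loose white bottle, 52 mm diameter, 120 mm high, between the polisher and the blue mat; origin under its centre. Leave alone.
- mug: loose blue mug, 80 mm diameter, 90 mm high, left of the polisher; origin under its centre. Leave alone.
- shift_lever: the gear lever itself, with its knob; its origin lies at the pivot inside the machine, 4 mm above the bench below the gate's centre, 186 mm from the knob's centre. It tilts about that point, at most about 0.33 rad.

How it is judged:
By the outcome, as a careful person would: the job done as asked, in the order asked, and still so for the second after the job is handed in, with the robot touching nothing.
It also fails if it takes over 51 s, if anything falls off the work surface, if the arm or the gripper's body presses on something with over 40 N, if the wrist force passes 120 N, or if a joint passes its speed limit or range.

## Working session

There is one attempt and no reset: what is moved stays moved. The work goes in short steps, Python scripts to look and compute and a tool call to move; the robot and the scene stay as the last step left them, time stands still between calls to the robot, and variables do not carry over. Pictures are saved under pics/ and viewed, at most 10 in all, crops included, and the job is handed in when it is done.

Besides the shell and the picture viewer there is one more tool, called after ">>>" as name(argument=value, ...) on one line, values as JSON. carry_out: Moves the arm, as the interface text tells. Its arguments: {"type":"object","properties":{"rows":{"type":"array","items":{"type":"object","properties":{"offset":{"type":"array","items":{"type":"number"}},"turn":{"type":"array","items":{"type":"number"}},"gripper":{"type":"number"}}}}},"required":["rows"]}

```bash
mkdir -p pics; ls; cat > h.py <<'E'
import numpy as np, cv2
from cell import status, grab_frame, camera_model, manip, find_in, trace, tip_of
def ray(cam,px):
    m=camera_model(cam); K=np.array(m["camera_matrix"]); d=np.array(m["distortion"]); R=np.array(m["R"]); t=np.array(m["t"])
    n=cv2.undistortPoints(np.array([[px]],float),K,d)[0,0]
    return -R.T@t, R.T@np.array([n[0],n[1],1.0])
def atz(cam,px,z):
    o,v=ray(cam,px); return o+v*(z-o[2])/v[2]
def save(name,im): cv2.imwrite("pics/"+name,im[:,:,::-1])
E
python3 - <<'E'
from h import *
s=status.get_state(); print(s)
for c in ("scene","top"):
    im,d=grab_frame(c); save(c+"0.png",im)
    for l,z in (("gate_centre",.118),("lever_knob",.19),("mark_yellow",.118),("mark_red",.118),("mark_blue",.118),("mark_green",.118)):
        r=tip_of(c,l)
        for q in r[:2]: print(c,l,round(q["conf"],2),np.round(q["position"],1),np.round(atz(c,q["position"],z),4))
E
```

```text
pics
{'clock': 0.0, 'joint_pos': array([-1.30050257,  0.59210096,  0.04831557,  1.60984102, -0.03331694,
        0.94271535, -0.03369855]), 'qvel': array([ 0.00032387, -0.00062312, -0.00089032,  0.0010933 ,  0.00055476,
       -0.00104551,  0.00062127]), 'joint_torque': array([-2.79750572e-05, -5.48690379e+01,  1.54627372e+00, -1.98117614e+01,
        9.30119539e-03,  8.89201270e-03,  1.32626113e-06]), 'tool_pos': array([0.25768509, 0.67680767, 0.24914741]), 'eef_rot': array([-0.56815705, -3.08949452,  0.00351947]), 'contact_force': array([ 0.07082447, -0.00577494, -0.81567946]), 'torque': array([ 0.02018249, -0.01136689, -0.04934821]), 'grasp_force': 0.0, 'grip_width': 1.001389759638427}
scene gate_centre 0.71 [334. 237.] [0.5506 0.0234 0.118 ]
scene gate_centre 0.47 [311.8 235.9] [ 0.5951 -0.0188  0.118 ]
scene lever_knob 0.62 [325.3 226.2] [0.5877 0.027  0.19  ]
scene lever_knob 0.36 [258.  154.1] [ 0.5495 -0.3259  0.19  ]
scene mark_yellow 0.41 [336.6 254.1] [0.5859 0.0737 0.118 ]
scene mark_red 0.39 [356.1 235.9] [0.5008 0.0594 0.118 ]
scene mark_blue 0.39 [347.6 277.9] [0.6171 0.151  0.118 ]
scene mark_green 0.44 [313.3 239.8] [ 0.6011 -0.0052  0.118 ]
top gate_centre 0.2 [318.1 260.3] [0.5334 0.0177 0.118 ]
top lever_knob 0.75 [317.7 238.6] [0.5717 0.0211 0.19  ]
top lever_knob 0.67 [298. 237.] [0.5717 0.0671 0.19  ]
top mark_yellow 0.75 [527.2 262.4] [ 0.5696 -0.4913  0.118 ]
top mark_yellow 0.52 [300.9 235.6] [0.5911 0.0648 0.118 ]
top mark_red 0.57 [301.3 269.4] [0.5078 0.0563 0.118 ]
top mark_blue 0.37 [334.8 273.3] [ 0.5049 -0.0252  0.118 ]
top mark_green 0.37 [328.5 239.9] [ 0.5859 -0.0034  0.118 ]
```

```bash
python3 - <<'E'
import cv2
a=cv2.imread("pics/top0.png");b=cv2.imread("pics/scene0.png")
cv2.imwrite("pics/v1.png",cv2.resize(a[180:330,220:420],(800,600),interpolation=cv2.INTER_CUBIC))
E
```

```text
(no output)
```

View pics/scene0.png

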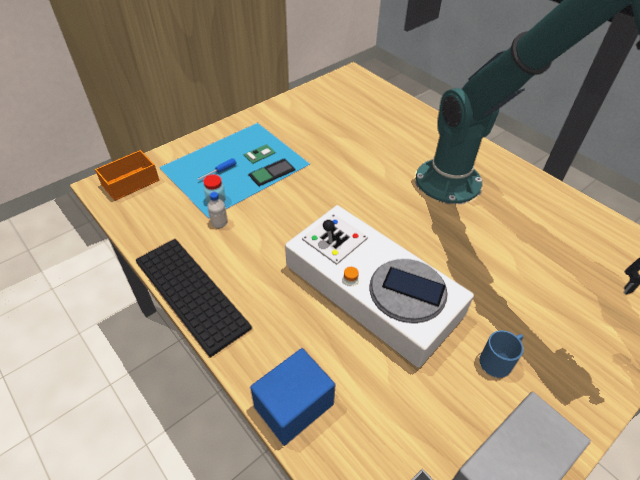

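View pics/v1.png

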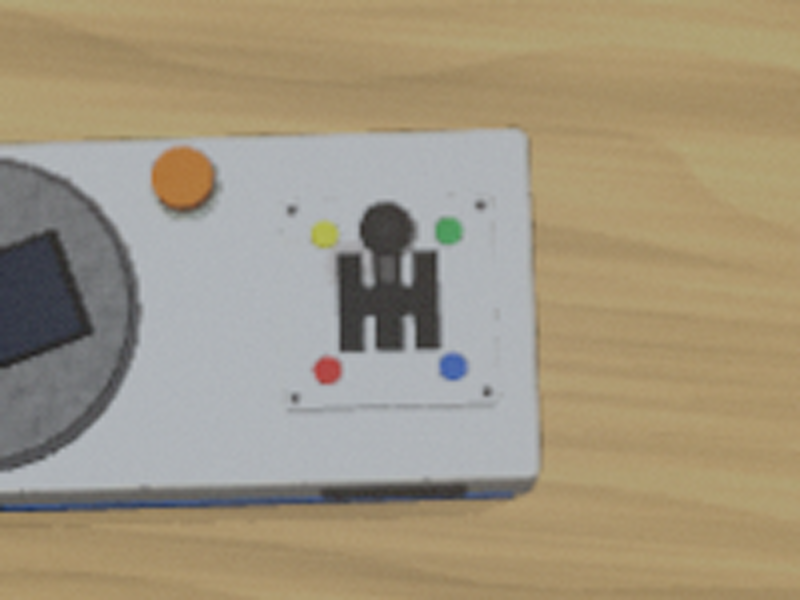

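The top picture shows the yellow disc at about (301, 239), green (332, 238), red (302, 272) and blue (333, 271). The knob is at (316, 237), at the far (+x) end of the middle slot. The scene view agrees with this.

```bash
python3 - <<'E'
from h import *
from scipy.spatial.transform import Rotation as Ro
P={"y":(301.3,238.7),"g":(332,237.7),"r":(302,272.5),"b":(333,271.5)}
W={k:atz("top",p,.121) for k,p in P.items()}
for k in W: print(k,W[k].round(4))
c=sum(W.values())/4; ex=(W["y"]+W["g"]-W["r"]-W["b"])
print("centre",c.round(4),"yaw deg",np.degrees(np.arctan2(ex[1],ex[0])).round(2),"knob",atz("top",(316.5,237.2),.187).round(4))
s=status.get_state(); R=Ro.from_rotvec(s["eef_rot"]).as_matrix(); print(R.round(3))
print("tool offset to (.64,.02,.25):",(R.T@(np.array([.64,.02,.25])-s["tool_pos"])*1000).round(0))
E
```

```text
y [0.5829 0.0629 0.121 ]
g [ 0.5915 -0.0115  0.121 ]
r [0.4999 0.0538 0.121 ]
b [ 0.5085 -0.0205  0.121 ]
centre [0.5457 0.0212 0.121 ] yaw deg 6.24 knob [0.5754 0.0242 0.187 ]
[[-0.935  0.356  0.   ]
 [ 0.356  0.935  0.   ]
 [-0.     0.    -1.   ]]
tool offset to (.64,.02,.25): [-591. -479.    0.]
```

>>> carry_out(rows=[{"offset":[0,0,-20],"turn":[0,0,-0.158],"gripper":0},{"offset":[0,0,-20],"turn":[0,0,-0.158],"gripper":0},{"offset":[0,0,-20],"turn":[0,0,-0.157],"gripper":0},{"offset":[-21,-49,0],"turn":[0,0,0],"gripper":0},{"offset":[-21,-49,0],"turn":[0,0,0],"gripper":0}])

```text
clock: 1.32
tool_pos: [0.3108, 0.5842, 0.3107]
eef_rot: [-0.174, 3.136, 0.002]
contact_force: [0.6, -0.3, 0.6]
grip_width: 0.0
grasp_force: 0.0
```

>>> carry_out(rows=[{"offset":[-21,-49,0],"turn":[0,0,0],"gripper":0},{"offset":[-21,-49,0],"turn":[0,0,0],"gripper":0},{"offset":[-21,-49,0],"turn":[0,0,0],"gripper":0},{"offset":[-21,-49,0],"turn":[0,0,0],"gripper":0},{"offset":[-21,-49,0],"turn":[0,0,0],"gripper":0}])

```text
clock: 1.95
tool_pos: [0.4424, 0.3511, 0.3107]
eef_rot: [-0.171, 3.136, 0.001]
contact_force: [0.4, -0.1, -0.0]
grip_width: 0.001
grasp_force: 0.0
```

>>> carry_out(rows=[{"offset":[-21,-49,0],"turn":[0,0,0],"gripper":0},{"offset":[-21,-49,0],"turn":[0,0,0],"gripper":0},{"offset":[-21,-49,0],"turn":[0,0,0],"gripper":0},{"offset":[-21,-49,0],"turn":[0,0,0],"gripper":0},{"offset":[0,0,0],"turn":[0,0,0],"gripper":0}])

```text
clock: 2.58
tool_pos: [0.5488, 0.1609, 0.3106]
eef_rot: [-0.156, 3.136, -0.004]
contact_force: [-0.8, 0.3, -0.5]
grip_width: -0.003
grasp_force: 0.0
```

```bash
cat >> h.py <<'E'
from scipy.spatial.transform import Rotation as Ro
C=np.array([.5457,.0212,0]); YAW=np.radians(6.24)
def gate(p,C=C,Y=YAW):
    d=np.asarray(p)-C; c,s=np.cos(Y),np.sin(Y)
    return np.round([1000*(c*d[0]+s*d[1]),1000*(-s*d[0]+c*d[1]),1000*p[2]],1)
def st():
    s=status.get_state(); R=Ro.from_rotvec(s["eef_rot"]).as_matrix()
    print("t",s["clock"],"tcp gate",gate(s["tool_pos"]),"tool y ang-90",np.degrees(np.arctan2(R[1,1],R[0,1])).round(2)-90,"z",R[:,2].round(3),"F",s["contact_force"].round(1),"w",round(s["grip_width"],2))
E
python3 - <<'E'
from h import *
st()
im,d=grab_frame("wrist"); save("w1.png",im)
for l,z in (("gate_centre",.118),("lever_knob",.188),("mark_yellow",.12),("mark_red",.12),("mark_blue",.12),("mark_green",.12)):
    for q in tip_of("wrist",l)[:2]:
        p=atz("wrist",q["position"],z); print(l,round(q["conf"],2),np.round(q["position"],1),gate(p))
E
```

```text
t 2.575 tcp gate [ 18.3 138.6 310.6] tool y ang-90 5.689999999999998 z [ 0.002 -0.003 -1.   ] F [-0.8  0.3 -0.5] w -0.0
gate_centre 0.89 [162.4 196.8] [  0.9   9.3 118. ]
lever_knob 0.96 [125.6 253.5] [ 30.6   9.1 188. ]
mark_yellow 0.16 [458.4 185.9] [ -9.8 271.  120. ]
mark_blue 0.56 [110.1 149.9] [-40.4 -29.8 120. ]
mark_green 0.7 [206.3 243.2] [ 42.9  48.3 120. ]
```

View pics/w1.png

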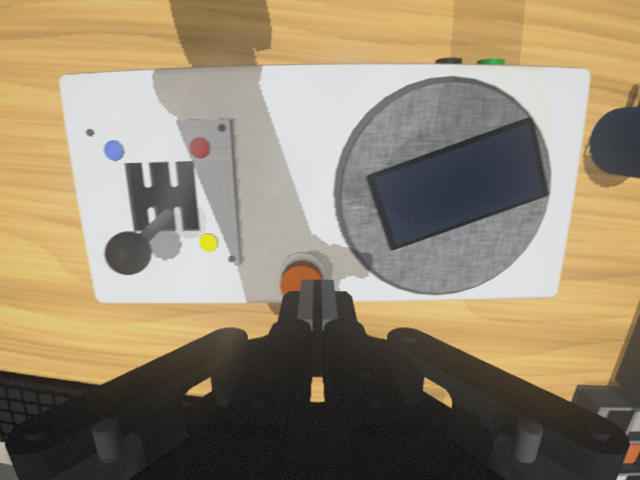

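The wrist view shows yellow at (208, 243), red (200, 148), blue (113, 150) and the knob at (127, 253). The 9 mm shift from the top view probably comes from the arm still settling. I'll measure again with the arm closer and at rest.

>>> carry_out(rows=[{"offset":[-40,-45,0],"turn":[0,0,0],"gripper":0},{"offset":[-40,-45,0],"turn":[0,0,0],"gripper":0},{"offset":[0,0,0],"turn":[0,0,0],"gripper":0},{"offset":[0,0,0],"turn":[0,0,0],"gripper":0}])

```text
clock: 3.42
tool_pos: [0.6351, 0.0874, 0.3099]
eef_rot: [0.173, -3.136, -0.001]
contact_force: [-0.0, 0.3, -0.2]
grip_width: 0.005
grasp_force: 0.0
```

```bash
python3 - <<'E'
from h import *
st()
im,d=grab_frame("wrist"); save("w2.png",im); st()
for l,z in (("gate_centre",.118),("lever_knob",.188),("mark_yellow",.12),("mark_red",.12),("mark_blue",.12),("mark_green",.12)):
    for q in tip_of("wrist",l)[:2]:
        p=atz("wrist",q["position"],z); print(l,round(q["conf"],2),np.round(q["position"],1),gate(p))
E
```

```text
t 3.425 tcp gate [ 96.1  56.1 309.9] tool y ang-90 6.319999999999993 z [-0.001  0.001 -1.   ] F [-0.   0.3 -0.2] w 0.0
t 3.475 tcp gate [ 95.7  57.  310. ] tool y ang-90 6.409999999999997 z [-0.001  0.001 -1.   ] F [0.6 0.4 0.8] w 0.0
gate_centre 0.94 [248.  102.3] [  1.8   1.7 118. ]
lever_knob 0.75 [230.4 137.7] [ 30.    1.8 188. ]
mark_yellow 0.87 [294.9 153.6] [ 43.5  39.7 120. ]
mark_red 0.63 [293.7  45.4] [-41.2  39.2 120. ]
mark_blue 0.86 [196.3  47.4] [-40.4 -39.2 120. ]
mark_green 0.68 [208.  155.7] [ 45.5 -35.2 120. ]
```

View pics/w2.png

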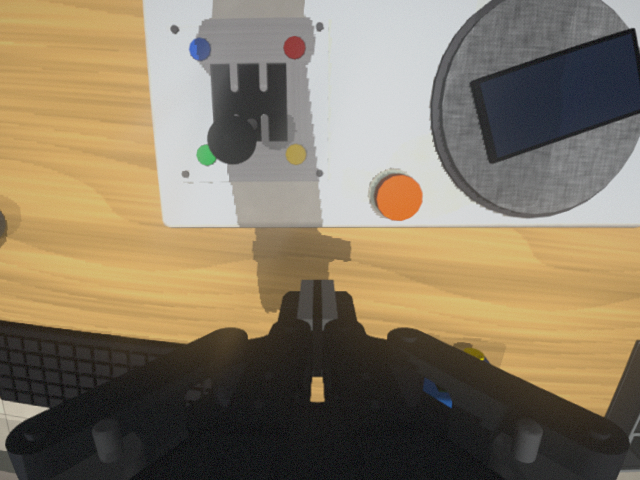

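The disc layout now agrees between the two views to about 1–2 mm. Yellow is at (295, 154), and the knob at (231, 138) is about 29 mm toward +x in the middle slot. Next I'll move to the +x side of the knob and descend.

>>> carry_out(rows=[{"offset":[10,-28,0],"turn":[0,0,0],"gripper":0},{"offset":[8,-27,0],"turn":[0,0,0],"gripper":0},{"offset":[0,0,45],"turn":[0,0,0],"gripper":0},{"offset":[0,0,45],"turn":[0,0,0],"gripper":0},{"offset":[0,0,35],"turn":[0,0,0],"gripper":0}])

```text
clock: 4.4
tool_pos: [0.6231, 0.0298, 0.1839]
eef_rot: [0.172, -3.136, -0.0]
contact_force: [-0.1, -0.4, 0.8]
grip_width: -0.004
grasp_force: 0.0
```

>>> carry_out(rows=[{"offset":[0,0,0],"turn":[0,0,0],"gripper":0},{"offset":[0,0,0],"turn":[0,0,0],"gripper":0}])

```text
clock: 4.65
tool_pos: [0.6248, 0.0298, 0.1866]
eef_rot: [-0.172, 3.135, 0.0]
contact_force: [1.0, 0.6, 0.3]
grip_width: 0.001
grasp_force: 0.0
```

```bash
python3 - <<'E'
from h import *
st()
im,d=grab_frame("wrist"); st()
save("w3.png",im)
for q in tip_of("wrist","lever_knob")[:1]: print(q["conf"],q["position"],gate(atz("wrist",q["position"],.186)))
E
```

```text
t 4.65 tcp gate [ 7.960e+01 -1.000e-01  1.866e+02] tool y ang-90 6.269999999999996 z [ 0.002  0.    -1.   ] F [1.  0.6 0.3] w 0.0
t 4.7 tcp gate [ 80.   -0.2 187.2] tool y ang-90 6.260000000000005 z [ 0.003  0.    -1.   ] F [ 0.1 -1.1  0.9] w 0.0
0.75 [316.8, 190.6] [ 31.5   1.2 186. ]
```

View pics/w3.png

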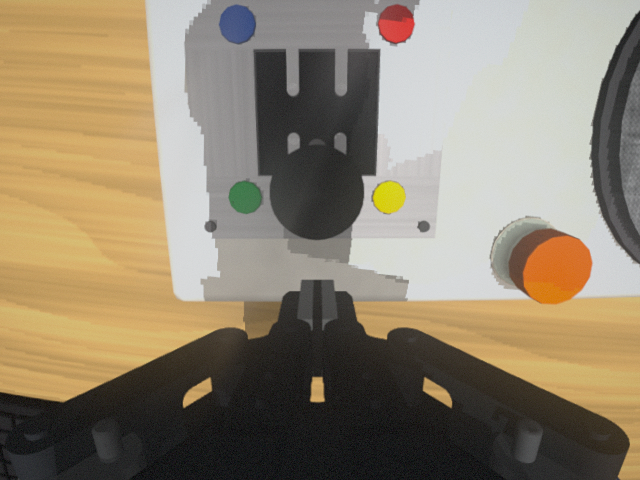

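The knob at (317, 192) is lined up with the fingertips at (318, 290). I'm starting the push toward −x.

>>> carry_out(rows=[{"offset":[10,1,0],"turn":[0,0,0],"gripper":0},{"offset":[8,0,0],"turn":[0,0,0],"gripper":0},{"offset":[5,0,0],"turn":[0,0,0],"gripper":0},{"offset":[5,0,0],"turn":[0,0,0],"gripper":0},{"offset":[5,0,0],"turn":[0,0,0],"gripper":0}])

```text
clock: 5.38
tool_pos: [0.5923, 0.0271, 0.1862]
eef_rot: [-0.171, 3.133, 0.0]
contact_force: [2.3, -0.7, 3.2]
grip_width: -0.0
grasp_force: 1.5
```

>>> carry_out(rows=[{"offset":[4,0,0],"turn":[0,0,0],"gripper":0},{"offset":[3,0,0],"turn":[0,0,0],"gripper":0},{"offset":[0,0,0],"turn":[0,0,0],"gripper":0},{"offset":[0,0,0],"turn":[0,0,0],"gripper":0}])

```text
clock: 5.88
tool_pos: [0.5836, 0.0261, 0.1851]
eef_rot: [0.171, -3.136, 0.0]
contact_force: [1.9, -0.5, 2.6]
grip_width: -0.002
grasp_force: 1.1
```

```bash
python3 - <<'E'
from h import *
st()
for c in ("wrist","top"):
    im,d=grab_frame(c)
    save(c+"4.png",im)
    for q in tip_of(c,"lever_knob")[:2]: print(c,q["conf"],q["position"],gate(atz(c,q["position"],.19)))
st()
E
```

```text
t 5.875 tcp gate [ 38.2   0.8 185.1] tool y ang-90 6.260000000000005 z [-0.001 -0.    -1.   ] F [ 1.9 -0.5  2.6] w -0.0
wrist 0.79 [315.5, 259.9] [ 12.7   1.7 190. ]
t 6.075 tcp gate [ 38.3   0.8 185.1] tool y ang-90 6.260000000000005 z [-0.001 -0.    -1.   ] F [2.4 0.7 1.8] w -0.0
```

>>> carry_out(rows=[{"offset":[4,0,0],"turn":[0,0,0],"gripper":0},{"offset":[4,0,0],"turn":[0,0,0],"gripper":0},{"offset":[3,0,0],"turn":[0,0,0],"gripper":0},{"offset":[0,0,0],"turn":[0,0,0],"gripper":0},{"offset":[0,0,0],"turn":[0,0,0],"gripper":0}])

```text
clock: 6.7
tool_pos: [0.5726, 0.025, 0.1852]
eef_rot: [0.171, -3.136, 0.0]
contact_force: [1.5, -0.2, 1.4]
grip_width: -0.0
grasp_force: 0.9
```

>>> carry_out(rows=[{"offset":[-15,0,0],"turn":[0,0,0],"gripper":0},{"offset":[-15,0,0],"turn":[0,0,0],"gripper":0},{"offset":[0,0,0],"turn":[0,0,0],"gripper":0},{"offset":[0,0,0],"turn":[0,0,0],"gripper":0}])

```text
clock: 7.2
tool_pos: [0.6023, 0.0282, 0.1849]
eef_rot: [0.171, -3.135, 0.0]
contact_force: [-0.4, 0.5, -0.5]
grip_width: -0.001
grasp_force: 0.0
```

```bash
python3 - <<'E'
from h import *
st()
im,d=grab_frame("wrist"); save("w5.png",im)
for l,z in (("lever_knob",.19),("gate_centre",.118),("mark_yellow",.12),("mark_green",.12),("mark_red",.12),("mark_blue",.12)):
    for q in tip_of("wrist",l)[:1]: print(l,round(q["conf"],2),q["position"],gate(atz("wrist",q["position"],z)))
E
```

```text
t 7.2 tcp gate [ 57.1   0.8 184.9] tool y ang-90 6.260000000000005 z [-0.002 -0.    -1.   ] F [-0.4  0.5 -0.5] w -0.0
lever_knob 0.67 [311.4, 171.5] [  1.2   0.4 190. ]
mark_yellow 0.63 [384.4, 234.8] [ 41.5  38.4 120. ]
mark_red 0.91 [391.3, 72.2] [-39.8  38.1 120. ]
mark_blue 0.92 [236.4, 73.2] [-39.2 -36.9 120. ]
```

View pics/w5.png

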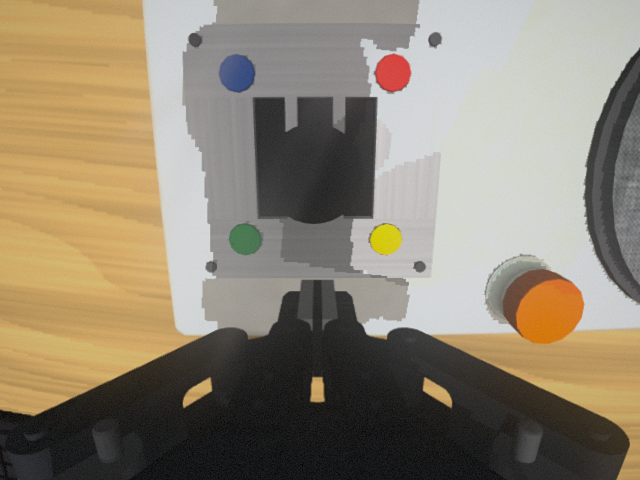

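The knob at (314, 175) now stands in the gate's middle, about 0.4 mm off in x. I'll go round to its −y side.

>>> carry_out(rows=[{"offset":[0,-26,-8],"turn":[0,0,0],"gripper":0},{"offset":[0,-26,0],"turn":[0,0,0],"gripper":0},{"offset":[28,0,0],"turn":[0,0,0],"gripper":0},{"offset":[28,0,0],"turn":[0,0,0],"gripper":0},{"offset":[0,0,0],"turn":[0,0,0],"gripper":0}])

```text
clock: 8.18
tool_pos: [0.5502, -0.0301, 0.1932]
eef_rot: [0.17, -3.134, 0.0]
contact_force: [0.1, -0.0, 0.6]
grip_width: 0.003
grasp_force: 0.0
```

>>> carry_out(rows=[{"offset":[0,8,0],"turn":[0,0,0],"gripper":0},{"offset":[0,5,0],"turn":[0,0,0],"gripper":0},{"offset":[0,5,0],"turn":[0,0,0],"gripper":0},{"offset":[0,5,0],"turn":[0,0,0],"gripper":0},{"offset":[0,0,0],"turn":[0,0,0],"gripper":0}])

```text
clock: 8.8
tool_pos: [0.5506, -0.0063, 0.1934]
eef_rot: [-0.172, 3.137, -0.0]
contact_force: [0.7, -0.3, -0.1]
grip_width: -0.001
grasp_force: 0.0
```

```bash
python3 - <<'E'
from h import *
st()
im,d=grab_frame("wrist"); save("w6.png",im)
for l,z in (("lever_knob",.19),("mark_red",.12)):
    for q in tip_of("wrist",l)[:1]: print(l,round(q["conf"],2),q["position"],gate(atz("wrist",q["position"],z)))
E
```

```text
t 8.8 tcp gate [  1.8 -27.9 193.4] tool y ang-90 6.280000000000001 z [ 0. -0. -1.] F [ 0.7 -0.3 -0.1] w -0.0
lever_knob 0.71 [393.9, 316.8] [  1.9   3.1 190. ]
mark_red 0.96 [434.6, 180.4] [-42.3  36.9 120. ]
```

View pics/w6.png

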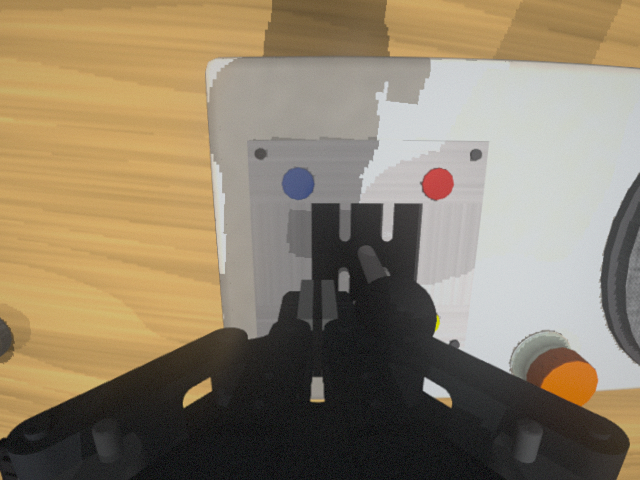

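The knob at (400, 312) sits next to the finger's flank with no contact force yet. I'm starting the push across the gate.

>>> carry_out(rows=[{"offset":[0,5,0],"turn":[0,0,0],"gripper":0},{"offset":[0,5,0],"turn":[0,0,0],"gripper":0},{"offset":[0,5,0],"turn":[0,0,0],"gripper":0},{"offset":[0,5,0],"turn":[0,0,0],"gripper":0},{"offset":[0,0,0],"turn":[0,0,0],"gripper":0}])

```text
clock: 9.57
tool_pos: [0.548, 0.0143, 0.1933]
eef_rot: [0.173, -3.137, -0.001]
contact_force: [0.2, -0.6, 0.5]
grip_width: 0.004
grasp_force: 0.1
```

```bash
python3 - <<'E'
from h import *
st()
im,d=grab_frame("wrist")
for l,z in (("lever_knob",.19),("mark_red",.12)):
    for q in tip_of("wrist",l)[:1]: print(l,round(q["conf"],2),q["position"],gate(atz("wrist",q["position"],z)))
st()
E
```

```text
t 9.575 tcp gate [  1.6  -7.1 193.3] tool y ang-90 6.319999999999993 z [-0.     0.001 -1.   ] F [ 0.2 -0.6  0.5] w 0.0
lever_knob 0.73 [394.5, 315.0] [  0.9  24.1 190. ]
mark_red 0.88 [398.2, 182.8] [-41.1  37.9 120. ]
t 9.725 tcp gate [  1.4  -7.3 193.1] tool y ang-90 6.299999999999997 z [-0.001  0.001 -1.   ] F [ 0.3  1.3 -0.1] w -0.0
```

>>> carry_out(rows=[{"offset":[0,5,0],"turn":[0,0,0],"gripper":0},{"offset":[0,5,0],"turn":[0,0,0],"gripper":0},{"offset":[0,4,0],"turn":[0,0,0],"gripper":0},{"offset":[0,2,0],"turn":[0,0,0],"gripper":0},{"offset":[0,0,0],"turn":[0,0,0],"gripper":0}])

```text
clock: 10.35
tool_pos: [0.5462, 0.0295, 0.1933]
eef_rot: [0.172, -3.137, -0.0]
contact_force: [-1.0, -2.0, -1.5]
grip_width: -0.001
grasp_force: 0.6
```

>>> carry_out(rows=[{"offset":[0,-15,0],"turn":[0,0,0],"gripper":0},{"offset":[0,-15,0],"turn":[0,0,0],"gripper":0},{"offset":[28,0,0],"turn":[0,0,0],"gripper":0},{"offset":[22,0,0],"turn":[0,0,0],"gripper":0},{"offset":[0,0,0],"turn":[0,0,0],"gripper":0}])

```text
clock: 10.98
tool_pos: [0.4984, -0.0075, 0.1933]
eef_rot: [0.168, -3.136, 0.0]
contact_force: [0.5, 0.2, -0.2]
grip_width: -0.0
grasp_force: 0.0
```

```bash
python3 - <<'E'
from h import *
st()
for c in ("top","scene"):
    im,d=grab_frame(c); save(c+"7.png",im)
    for l,z in (("lever_knob",.187),):
        for q in tip_of(c,l)[:2]: print(c,l,round(q["conf"],2),q["position"],gate(atz(c,q["position"],z)))
    if c=="top": a=im
    else: b=im
a=cv2.resize(a[200:300,260:360],(400,400),interpolation=3); b=cv2.resize(b[190:290,285:385],(400,400),interpolation=3)
save("v7.png",np.hstack([a,b]))
E
```

```text
t 10.975 tcp gate [-50.1 -23.4 193.3] tool y ang-90 6.140000000000001 z [-0.001 -0.    -1.   ] F [ 0.5  0.2 -0.2] w -0.0
top lever_knob 0.44 [303.2, 251.3] [ -2.8  31.5 187. ]
scene lever_knob 0.45 [341.1, 227.3] [ 14.4  31.7 187. ]
```

View pics/v7.png

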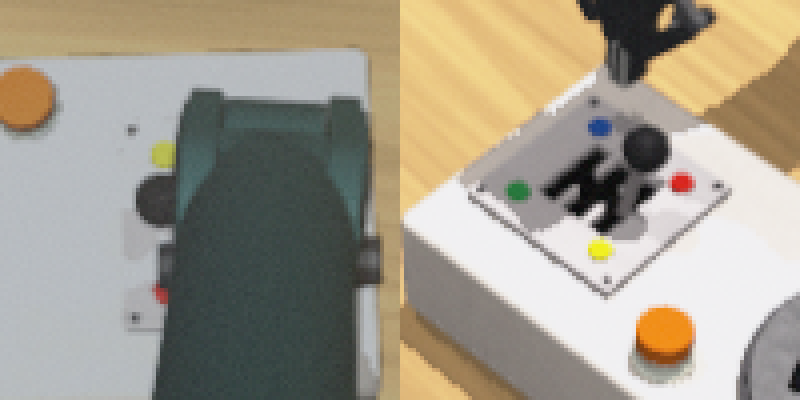

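Left (top camera): the knob is half hidden by the arm, with its left edge at about (293.8, 250). Right (scene camera): the knob is at full-frame (346.5, 227), over the yellow/red side.

```bash
python3 - <<'E'
from h import *
print(gate(atz("top",(300.6,250.3),.187)),gate(atz("scene",(346.5,227),.187)))
E
```

```text
[ -0.2  37.5 187. ] [  3.7  41.2 187. ]
```

The knob is at about (0–2, 38–40) mm, in the yellow/red outer slot. I'll move behind it on the −x side and push toward +x.

>>> carry_out(rows=[{"offset":[0,31,0],"turn":[0,0,0],"gripper":0},{"offset":[0,31,10],"turn":[0,0,0],"gripper":0},{"offset":[0,0,0],"turn":[0,0,0],"gripper":0},{"offset":[-10,0,0],"turn":[0,0,0],"gripper":0},{"offset":[-5,0,0],"turn":[0,0,0],"gripper":0}])

```text
clock: 11.8
tool_pos: [0.51, 0.0562, 0.1837]
eef_rot: [-0.168, 3.135, -0.001]
contact_force: [-0.2, 0.1, -0.5]
grip_width: -0.0
grasp_force: 0.0
```

>>> carry_out(rows=[{"offset":[-6,0,0],"turn":[0,0,0],"gripper":0},{"offset":[-6,0,0],"turn":[0,0,0],"gripper":0},{"offset":[-6,0,0],"turn":[0,0,0],"gripper":0},{"offset":[-6,0,0],"turn":[0,0,0],"gripper":0},{"offset":[-6,0,0],"turn":[0,0,0],"gripper":0}])

```text
clock: 12.42
tool_pos: [0.5379, 0.06, 0.1831]
eef_rot: [0.171, -3.136, 0.001]
contact_force: [-2.1, -1.8, 0.3]
grip_width: 0.002
grasp_force: 1.2
```

```bash
python3 - <<'E'
from h import *
st()
im,d=grab_frame("scene"); save("s8.png",im)
for q in tip_of("scene","lever_knob")[:2]: print(round(q["conf"],2),q["position"],gate(atz("scene",q["position"],.185)))
st()
E
```

```text
t 12.425 tcp gate [ -3.5  39.4 183.1] tool y ang-90 6.239999999999995 z [-0.001 -0.001 -1.   ] F [-2.1 -1.8  0.3] w 0.0
0.63 [337.1, 230.9] [ 29.7  31.6 185. ]
t 12.525 tcp gate [ -2.9  39.5 183.1] tool y ang-90 6.239999999999995 z [ 0. -0. -1.] F [-2.  -1.3  0.3] w -0.0
```

>>> carry_out(rows=[{"offset":[-5,0,0],"turn":[0,0,0],"gripper":0},{"offset":[-5,0,0],"turn":[0,0,0],"gripper":0},{"offset":[-4,0,0],"turn":[0,0,0],"gripper":0},{"offset":[-2,0,0],"turn":[0,0,0],"gripper":0},{"offset":[0,0,0],"turn":[0,0,0],"gripper":0}])

```text
clock: 13.15
tool_pos: [0.5539, 0.0625, 0.1832]
eef_rot: [0.172, -3.137, -0.001]
contact_force: [-1.4, -0.1, -2.0]
grip_width: -0.0
grasp_force: 1.0
```

>>> carry_out(rows=[{"offset":[-2,0,0],"turn":[0,0,0],"gripper":0},{"offset":[0,0,0],"turn":[0,0,0],"gripper":0}])

```text
clock: 13.4
tool_pos: [0.5559, 0.0627, 0.1833]
eef_rot: [-0.172, 3.137, 0.001]
contact_force: [-3.0, 0.0, -2.9]
grip_width: -0.005
grasp_force: 1.1
```

```bash
python3 -c "
from h import *
st()"
```

```text
t 13.4 tcp gate [ 14.6  40.1 183.3] tool y ang-90 6.269999999999996 z [ 0.  0. -1.] F [-3.   0.  -2.9] w -0.0
```

Still friction-level force. I'll advance 1 mm at a time until the stop is felt.

>>> carry_out(rows=[{"offset":[-1,0,0],"turn":[0,0,0],"gripper":0},{"offset":[-1,0,0],"turn":[0,0,0],"gripper":0},{"offset":[0,0,0],"turn":[0,0,0],"gripper":0}])

```text
clock: 13.78
tool_pos: [0.5569, 0.0628, 0.1831]
eef_rot: [0.172, -3.135, -0.0]
contact_force: [-5.1, 0.8, -0.8]
grip_width: 0.003
grasp_force: 2.3
```

>>> carry_out(rows=[{"offset":[-1,0,0],"turn":[0,0,0],"gripper":0},{"offset":[0,0,0],"turn":[0,0,0],"gripper":0}])

```text
clock: 14.02
tool_pos: [0.5573, 0.0628, 0.1831]
eef_rot: [0.172, -3.134, -0.0]
contact_force: [-6.0, 0.9, 0.8]
grip_width: 0.002
grasp_force: 3.0
```

>>> carry_out(rows=[{"offset":[-1,0,0],"turn":[0,0,0],"gripper":0},{"offset":[0,0,0],"turn":[0,0,0],"gripper":0}])

```text
clock: 14.28
tool_pos: [0.5574, 0.0628, 0.183]
eef_rot: [0.171, -3.132, 0.0]
contact_force: [-8.1, 0.5, 1.4]
grip_width: -0.0
grasp_force: 3.7
```

>>> carry_out(rows=[{"offset":[10,0,0],"turn":[0,0,0],"gripper":0},{"offset":[20,0,0],"turn":[0,0,0],"gripper":0},{"offset":[0,0,-50],"turn":[0,0,0],"gripper":0},{"offset":[0,0,-60],"turn":[0,0,0],"gripper":0},{"offset":[-50,20,0],"turn":[0,0,0],"gripper":0}])

```text
clock: 14.9
tool_pos: [0.581, 0.0825, 0.3008]
eef_rot: [-0.164, 3.122, 0.001]
contact_force: [1.6, -0.5, -0.3]
grip_width: 0.003
grasp_force: 0.0
```

>>> carry_out(rows=[{"offset":[-50,20,0],"turn":[0,0,0],"gripper":0},{"offset":[-20,0,0],"turn":[0,0,0],"gripper":0},{"offset":[0,0,0],"turn":[0,0,0],"gripper":0},{"offset":[0,0,0],"turn":[0,0,0],"gripper":0}])

```text
clock: 15.4
tool_pos: [0.6446, 0.1115, 0.2936]
eef_rot: [-0.17, 3.136, -0.001]
contact_force: [-0.1, -0.0, 0.4]
grip_width: -0.0
grasp_force: 0.0
```

```bash
python3 - <<'E'
from h import *
st()
im,d=grab_frame("wrist"); save("w9.png",im)
for l,z in (("lever_knob",.181),("mark_yellow",.12),("mark_green",.12),("mark_red",.12),("mark_blue",.12)):
    for q in tip_of("wrist",l)[:1]: print(l,round(q["conf"],2),q["position"],gate(atz("wrist",q["position"],z)))
st()
E
```

```text
t 15.4 tcp gate [108.1  79.  293.6] tool y ang-90 6.200000000000003 z [ 0.001 -0.    -1.   ] F [-0.1 -0.   0.4] w -0.0
lever_knob 0.57 [248.5, 137.3] [ 41.7  37.6 181. ]
mark_green 0.87 [174.4, 144.3] [ 46.9 -33.4 120. ]
mark_red 0.71 [261.5, 27.7] [-37.9  39.5 120. ]
mark_blue 0.97 [161.6, 28.8] [-38.8 -36.2 120. ]
t 15.7 tcp gate [108.1  79.6 293.5] tool y ang-90 6.25 z [ 0.  0. -1.] F [-1.   0.  -0.3] w 0.0
```

View pics/w9.png

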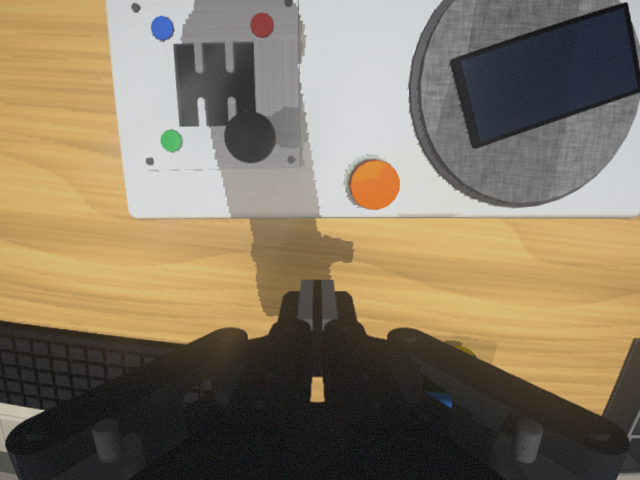

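The knob at (250, 137) covers the yellow disc: it measures (41.7, 37.6) mm, against 42 mm at the slot's end. The push ended against a firm stop at 8 N. The arm is clear and everything else looks undisturbed.

```bash
python3 -c "
from h import *
print(manip.close_job())"
```

```text
the job is handed in; nothing more can be done
None
```

The lever is fully home in the yellow corner slot (knob measured at 41.7, 37.6 mm), moved there only by pushing with closed fingertips; the arm is clear and the job is handed in, at about 16 s of the 51 s allowed.

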